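# Wedge a loose wear tile flush against its carrier plate and hold it

### The arm

A 6-joint arm with a two-finger parallel gripper is mounted at the origin on a cart in front of the work surface, level with it; the furniture and walls round the work are solid. World frame = base frame: x ahead of the robot, y to its left, z up, the work surface at z = 0. Lengths are in m, angles in degrees, forces in N, time in s.
With the tool pointing down it reaches from about 0.375 to 0.75 m from the base axis. Payload 9 kg.
Tool frame: the origin (TCP) lies where the fingers leave the gripper's body, on its centre line; the fingertips stand 73 mm ahead of it and the grasp point (between the pads) lies 54 mm ahead of it (robot.tip_reach is the distance from the TCP to the fingertips, in m); z points along the fingers, y is the direction in which the jaws open and shut (so a half turn about z gives the same grasp; the last joint's range is limited). The gripper opens to 85 mm and grips with 20 to 120 N. Pads are 22 mm wide; open, the fingers measure 114 mm over their backs; the gripper's body (76 mm by 85 mm) begins 54 mm behind the grasp point. The pads swing forward as they close: fully open they stand 13 mm farther back than shut.
Start: joints at [-82.833, 5.964, 5.575, 89.605, 0, 77.527], TCP at [0.202, -0.565, 0.304] pointing down, gripper open.
Joint ranges: [-171.21, 171.21], [-48.23, 106.86], [-62.78, 66.21], [-105.2, 120.99], [-86.42, 89.51], [-180, 180]. Speed limits (degrees/s): [127.2, 127.2, 147.25, 180, 180, 180].

### API

Orientations are given as [roll, pitch, yaw] about the fixed x, y, z axes, in that order (R = Rz(yaw) Ry(pitch) Rx(roll)).
In Python, from plant import robot gives the robot as it stands. Calls block until the motion is done:
- robot.move_pose(position, orientation): joint-space move of the TCP to a pose.
- robot.line_to(position, vel=0.15, rotation=None, guard=None): straight line of the TCP; rotation=None keeps the orientation; vel is the mean speed in m/s. With guard (N) it stops when the force on the tool has changed by that much, and returns True; else False.
- robot.goto_joints(angles): joint-space move.
- robot.set_gripper(opening): finger opening in m; the grip force is fixed at half the most; returns when the fingers have stopped.
- robot.pause(seconds).
- robot.ik(position, orientation): joint angles nearest the present ones, or None.
- robot.observe(): the state.
- robot.grab_frame(name): name is "scene" or "top" or "wrist"; returns the picture (480x640x3 uint8, blue, green, red); there is no depth.
- robot.get_calibration(name): a dict with "vertical_fov" (degrees; the focal length in pixels is half the picture's height over the tangent of half this angle, whatever the lens; pixels are square), "cx", "cy" (the principal point, pixels), "rvec" (rotation vector, rad) and "tvec" (3), from world to camera coordinates, as OpenCV has them. Camera axes: x right, y down, z forward; pixel columns grow to the right and rows downward; lengths in m; the calibration is good to about 2 mm. A picture is of the moment at which its call begins: read the wrist's pose just before it. get_calibration takes no time and is no camera call; for the wrist camera it gives the pose at the moment of the call.
A pose or a line that the arm cannot do raises robot.IKError and nothing moves.
- robot.job_done(): hands the job in, once; it reports no verdict.
The state is a dict: "time": time; "q": joint angles; "qvel": joint speeds; "joint_torque": joint torques, N m; "tool_pos": TCP position; "tcp_rot": TCP orientation; "ft_force": force on the tool from outside, world axes, zero at the start; "torque": the same for the moment, N m; "gripper_width": finger opening in m.
Only numpy, scipy, OpenCV 4.12 (cv2) and the standard library are available. Lean on these libraries where they do the work, as an engineer would, in place of code of your own. Each camera call takes 0.05 s, during which the arm holds its last target. There are 200 camera calls.

### The job

The thin ceramic tile in the bonding jig has fresh adhesive on its back and stands loose, a few millimetres off the steel carrier plate; the two thick ones are already bonded. Pull the tapered wooden wedge up out of the wooden holder and slide it, point down, between the round bar and the thin tile, the only gap wide enough for it, until it is tight and the tile is pressed flush against the plate. Finish still gripping the wedge and pressing it home so that the adhesive can grab; do not force it in at the thick tiles, and leave the packing strip in the holder and the caliper and marker alone.

Things in the scene. Friction and masses are not known exactly. Their poses are not given: they have to be found in the camera images.
- jig: aluminium bonding jig, fixed; place and yaw vary. Base 110 x 206 x 12 mm, origin at the centre of its underside, x to the back, y along the bar, z up. Three tiles stand on the base (z = 12 mm) at y = -60, 0, +60 mm, between a carrier plate behind and a round bar in front. End blocks 26 x 14 mm, up to z = 72 mm, hold the bar at y = -95 and +95 mm
- bar_mid (a point): middle of the axis of the round steel bar, 16 mm in diameter, 180 mm long, level along the jig's y; at x = -6.4, z = 57 mm in the jig's frame, its rear surface 28.4 mm from the carrier plate's face. Below it the space is open down to the base plate (z = 12 mm). Axes as the jig's. The wedge is tight only when it bears on this bar as well as on the tile; push again if a push stops early
- carrier: dark steel carrier plate, upright and fixed at the back of the jig, 8 mm thick, 176 mm wide, its top at z = 107 mm in the jig's frame. Origin at the middle of the foot of its front face, which looks along its -x; the tiles are bonded to this face. Axes as the jig's
- thin_tile: thin white ceramic tile, loose, about 0.22 kg, on edge: 14 mm thick (x), 52 mm wide (y), 85 mm high (z). Origin at the centre of its underside. At any of the three places. At the start its back is about 5 mm off the carrier plate and its front 9.4 mm from the bar; flush, its origin is 7 mm in front of the plate's face and the gap to the bar 14.4 mm. It slides when pushed
- thick_tile_a: thick white ceramic tile, already bonded to the carrier plate (cannot move), 24 x 52 x 85 mm, origin at the centre of its underside; only 4.4 mm between it and the bar
- thick_tile_b: another thick tile, the same as thick_tile_a, already bonded (cannot move)
- holder: wooden block, fixed, 90 (x) x 50 (y) x 48 (z) mm, origin at the centre of its underside, with two upright slots, 13.7 (x) x 29 (y) mm and 32 mm deep, at x = -20 and +20 mm; the wedge stands in one and the packing strip in the other, with their axes as the holder's
- wedge: light wooden taper wedge, 0.05 kg, 28 mm wide (y), 130 mm long (z), thin end down in either slot of the holder. Origin on its underside, z up along it. Flat face at x = +6.5 mm; the face across from it slopes from x = 0.5 mm at z = 0 to x = -12.3 mm at z = 58 mm (0.22 per mm: 6 mm thick at the foot, 14.4 mm at z = 38) and is upright above, where it is 18.8 mm thick
- wedge_foot (a point): middle of the wedge's thin lower end, at x = 3.5, z = 0 mm in the wedge's frame. In the jig the flat face goes against the tile (wedge x along jig x), the slope against the bar: it binds first with the foot about 30 mm above the base plate, then drives the tile back, home with the foot about 7 mm above it. Lead it 0.22 back per 1 down; 10 to 15 N press well; friction 0.35; no spring-back
- packing_strip: light wooden strip of even thickness, 13 x 28 x 100 mm, standing in the holder's other slot; shorter and thinner at the top than the wedge and too thick to enter any gap; leave it there. Origin at the centre of its underside
- caliper: vernier caliper lying on the table, about 66 x 246 x 8 mm, bystander; origin at the centre of its underside
- marker: marker pen lying on the table, 128 mm long, 16 mm thick, bystander; origin at the middle of its underside
- wedge_grip (a point): point to grip the wedge across its 28 mm width (along y): middle of its parallel head, at x = -2.9, z = 108 mm in the wedge's frame, axes as the wedge's. Fingertips 19 mm below this point stay above the tiles and the carrier plate when the wedge is home

How it is judged:
By the outcome, as a careful person would: the job done as asked, in the order asked, and still so for the second after the job is handed in, while the arm keeps its last pose, push and grip.
It also fails if it takes over 38 s, if anything falls off the work surface, if the arm or the gripper's body presses on something with over 40 N, if the wrist force passes 120 N, or if a joint passes its speed limit or range.

## Working session

There is one attempt and no reset: what is moved stays moved. The work goes in short steps, each a Python script; the robot and the scene stay as the last script left them, time stands still between calls to the robot, and variables do not carry over. Pictures are saved under pics/ and viewed, about 8 in all and at most 12, crops included, and the job is handed in when it is done.

```bash
mkdir -p pics; ls
python3 - <<'E'
from plant import robot
import cv2
for n in("scene","top","wrist"):
    f=robot.grab_frame(n); cv2.imwrite(f"pics/{n}0.png",f)
    print(n,robot.get_calibration(n))
s=robot.observe();print(s)
E
```

```text
pics
scene {'vertical_fov': 42.67565564423896, 'cx': 318.3203444778189, 'cy': 238.80233490364972, 'rvec': array([ 1.34164106, -2.2735404 ,  0.86618421]), 'tvec': array([0.33232978, 0.33359678, 0.72945645])}
top {'vertical_fov': 51.58449529842865, 'cx': 327.91504172886533, 'cy': 235.30565155878625, 'rvec': array([ 2.17595855, -2.16761063,  0.04187816]), 'tvec': array([0.15360693, 0.45869882, 0.93208733])}
wrist {'vertical_fov': 66.41032354949527, 'cx': 319.15923077736795, 'cy': 236.13319791305398, 'rvec': array([-2.38345682,  1.68078491,  0.22752264]), 'tvec': array([-0.59971836, -0.0337319 ,  0.37990031])}
{'time': 0.15, 'q': array([-8.28324704e+01,  5.99166861e+00,  5.53776612e+00,  8.96061184e+01,
       -2.18617045e-04,  7.75268386e+01]), 'qvel': array([-0.0250778 , -0.07553302,  0.10024482,  0.04329293, -0.0226944 ,
       -0.0266307 ]), 'joint_torque': array([ 2.57593718e-03, -5.57360351e+01,  5.04005814e+01,  1.24840782e-02,
       -3.14772933e-04, -1.55755549e-05]), 'tool_pos': array([ 0.20165766, -0.56489664,  0.30329616]), 'tcp_rot': array([-1.79941349e+02, -1.27499967e-02,  1.96406846e+01]), 'ft_force': array([0.13936952, 0.32206747, 0.00938754]), 'torque': array([-0.03256444, -0.03139788, -0.04688588]), 'gripper_width': 0.08526590653842112}
```

View pics/scene0.png

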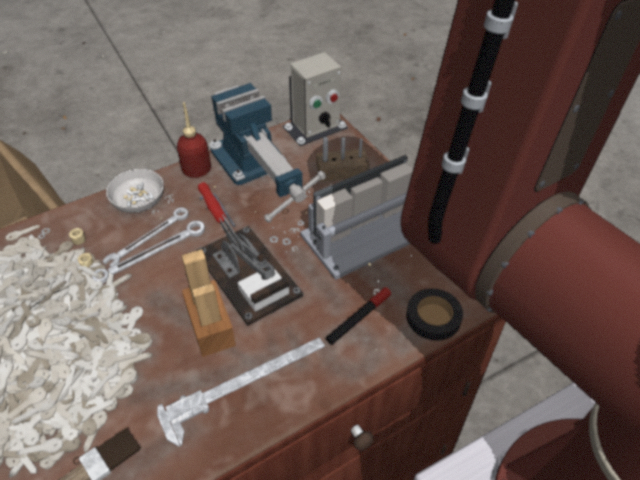

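View pics/top0.png

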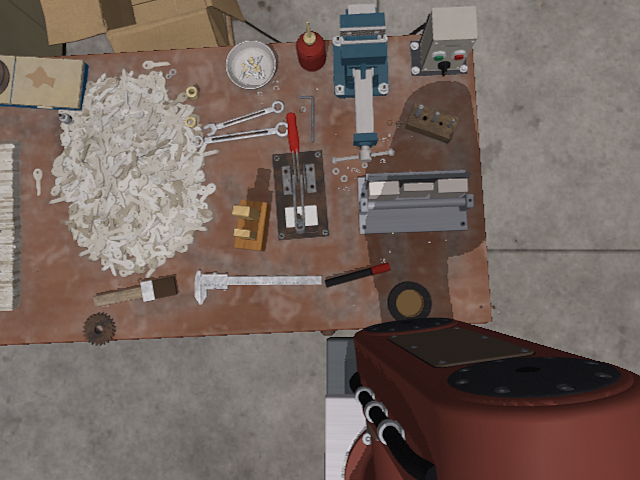

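The scene view shows the holder at about (208,310) with two pieces in it and the jig at about (360,215). In the top view the holder is at (250,225) and the jig at (415,205), with a toggle clamp between them at (300,195). I need enlarged crops to tell the tiles apart and find the corners.

```bash
cat > h.py <<'E'
import cv2,numpy as np
from plant import robot
def cam(c):
    f=240/np.tan(np.radians(c["vertical_fov"]/2)); R=cv2.Rodrigues(c["rvec"])[0]
    return f,R,np.array(c["tvec"])
def ray(c,u,v,z):
    f,R,t=cam(c); o=-R.T@t; d=R.T@np.array([(u-c["cx"])/f,(v-c["cy"])/f,1])
    return o+d*(z-o[2])/d[2]
def proj(c,p):
    f,R,t=cam(c); q=R@np.array(p)+t; return np.array([c["cx"]+f*q[0]/q[2],c["cy"]+f*q[1]/q[2]])
E
python3 - <<'E'
from h import *
t=cv2.imread('pics/top0.png');s=cv2.imread('pics/scene0.png')
a=cv2.resize(t[160:245,350:480],None,fx=5,fy=5,interpolation=2)   # 650x425
b=cv2.resize(t[190:260,225:280],(275*4//5,350*4//5),interpolation=2)
im=np.zeros((600,800,3),np.uint8); im[:300,:459]=cv2.resize(a,(459,300)); im[:280,470:690]=b
c=cv2.resize(s[150:280,300:415],(int(115*2.3),299),interpolation=2); im[301:600,:c.shape[1]]=c
d=cv2.resize(s[240:360,170:250],(199,299),interpolation=2); im[301:600,300:499]=d
cv2.imwrite('pics/crop1.png',im)
ct=robot.get_calibration("top")
for n,u,v,z in [("baseFL",359,233,0),("baseFR",467,231,0),("hold",250,225,.048),("pTop",242,211,.11),("pBot",240,233,.11)]: print(n,ray(ct,u,v,z).round(4))
E
```

```text
baseFL [0.464  0.0954 0.    ]
baseFR [ 0.4685 -0.1132  0.    ]
hold [0.4749 0.2999 0.048 ]
pTop [0.4938 0.3026 0.11  ]
pBot [0.4554 0.3054 0.11  ]
```

View pics/crop1.png

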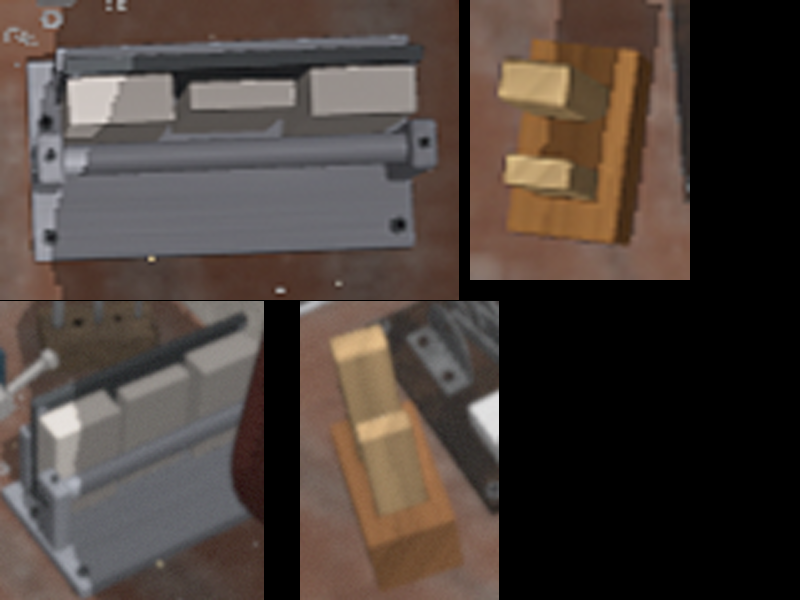

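View pics/wrist0.png

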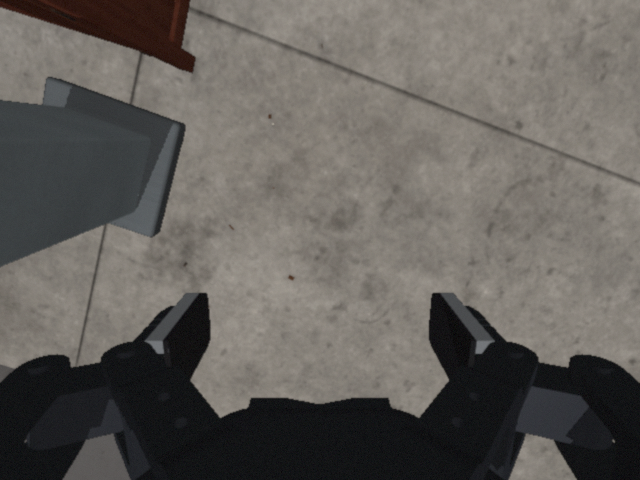

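```bash
cat > look.py <<'E'
from h import *
from scipy.spatial.transform import Rotation as Ro
def tcR(): 
    s=robot.observe(); return np.array(s["tool_pos"]),Ro.from_euler('xyz',s["tcp_rot"],degrees=True).as_matrix()
p,R=tcR(); c=robot.get_calibration("wrist"); f,Rc,t=cam(c)
off=R.T@(-Rc.T@t-p); ax=R.T@Rc.T@np.array([0,0,1]); print("cam in tool",off.round(4),"axis",ax.round(3),robot.tip_reach)
E
python3 - <<'E'
from look import *
import json
def look(target,h,name,yaws):
    for yaw in yaws:
        Rt=Ro.from_euler('xyz',[180,0,yaw],degrees=True).as_matrix()
        a=Rt@ax; o=Rt@off
        tcpz=h; camp=np.array([0,0,tcpz])+o
        s=(target[2]-camp[2])/a[2]; p=np.array([target[0]-o[0]-a[0]*s,target[1]-o[1]-a[1]*s,tcpz])
        q=robot.ik(p,[180,0,yaw]); print(name,yaw,p.round(3),None if q is None else np.round(q,1))
        if q is not None:
            robot.move_pose(p,[180,0,yaw]); robot.pause(.3)
            c=robot.get_calibration("wrist"); im=robot.grab_frame("wrist"); cv2.imwrite(f"pics/{name}.png",im)
            json.dump({k:(np.array(v).tolist()) for k,v in c.items()},open(f"pics/{name}.json","w")); return
look([.515,-.01,.06],.33,"wj",[0,180])
look([.475,.30,.1],.33,"wh",[0,180])
print(robot.observe()["time"],robot.observe()["q"].round(1))
E
```

```text
cam in tool [ 0.067   0.0006 -0.0709] axis [-0.263 -0.001  0.965] 0.0726
wj 0 [ 0.541 -0.01   0.33 ] [-14.9  -3.9  -1.7  92.2   0.  165.1]
wh 0 [0.49 0.3  0.33] [  18.5    2.     4.1   92.2    0.  -161.5]
7.8583 [  18.5    2.     4.1   92.2    0.  -161.5]
```

View pics/wj.png

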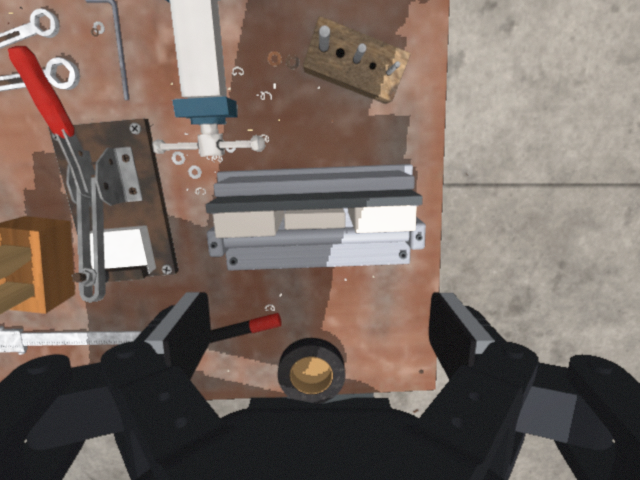

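View pics/wh.png

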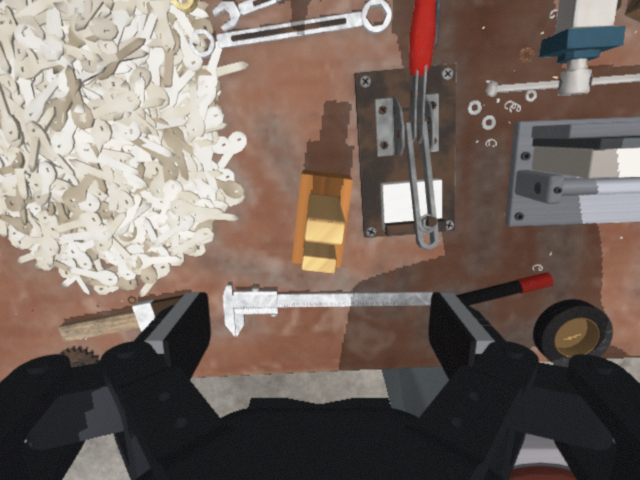

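The thin tile is the middle one: wj (310,218), narrower than its neighbours. The wedge is the rear, taller piece in the holder, with its top at about (325,230) in wh. An enlargement will show the slope's direction and the corners.

Run:
```python
from h import *
t=cv2.imread('pics/wj.png');s=cv2.imread('pics/wh.png')
im=np.zeros((600,800,3),np.uint8)
a=cv2.resize(t[155:277,200:432],None,fx=3.4,fy=3.4,interpolation=2)[:300,:800]; 
b=cv2.resize(t[155:277,200:432],(570,300),interpolation=2); im[:300,:570]=b
c=cv2.resize(s[165:280,285:360],None,fx=5,fy=5,interpolation=2)
c=np.rot90(c).copy() # 375 x 575
im=np.zeros((680,800,3),np.uint8); 
c=cv2.resize(s[165:280,285:360],None,fx=5,fy=5,interpolation=2) #575x375
im=np.zeros((600,800,3),np.uint8); im[:575,:375]=c
im[:220,380:798]=cv2.resize(t[155:277,200:432],(418,220),interpolation=2)
tp=cv2.imread('pics/top0.png')[195:255,230:275]; im[225:585,400:670]=cv2.resize(tp,None,fx=6,fy=6,interpolation=2)
cv2.imwrite('pics/crop2.png',im)
```

```text
(no output)
```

View pics/crop2.png

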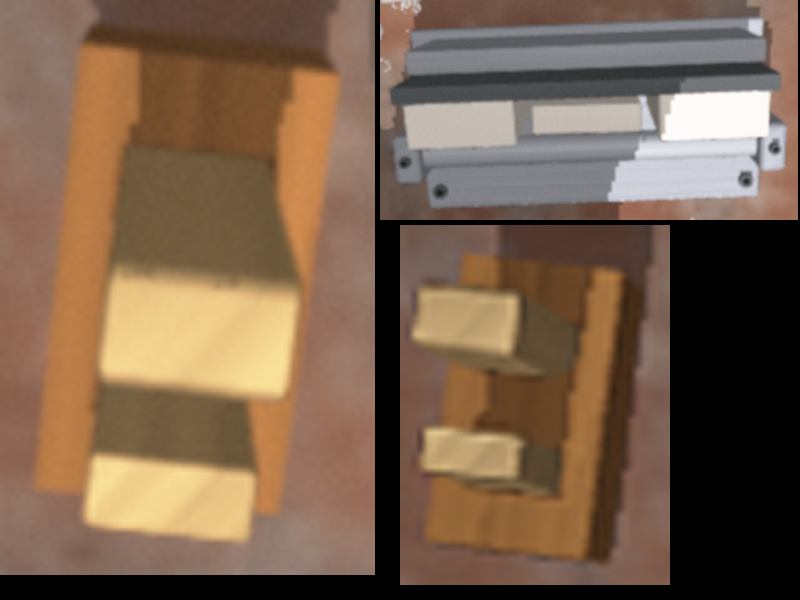

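Run:
```python
from h import *
import json
H=json.load(open('pics/wh.json'));J=json.load(open('pics/wj.json'));T=robot.get_calibration("top")
def pts(c,L,z,ox,oy,s,sy=None): return np.array([ray(c,ox+(u+.5)/s-.5,oy+(v+.5)/(sy or s)-.5,z) for u,v in L])
def show(n,P):
    print(n,"mean",(P.mean(0)*1000).round(1),"edges",[round(1000*np.linalg.norm(P[i]-P[(i+1)%len(P)]),1) for i in range(len(P))],"yaw",round(np.degrees(np.arctan2(*(P[0]-P[1])[[0,1]])),2)*-1)
h=lambda L,z:pts(H,L,z,285,165,5)
show("wedge",h([(112,268),(298,288),(288,397),(100,375)],.146))
show("strip",h([(92,455),(255,470),(248,540),(85,522)],.116))
show("holder",h([(88,42),(336,72),(278,515),(40,490)],.048))
t=lambda L,z:pts(T,L,z,230-400/6,195-225/6,6)
show("T wedge",t([(418,287),(521,292),(517,353),(413,340)],.146))
show("T strip",t([(428,428),(522,433),(519,478),(422,468)],.116))
show("T holder",t([(462,255),(622,270),(583,557),(427,540)],.048))
j=lambda L,z:pts(J,L,z,200-380/(418/232),155,418/232,220/122)
show("plate top front edge",j([(393,103),(778,88)],.107))
show("thin top",j([(533,106),(642,98),(641,128),(532,134)],.097))
show("tileL top",j([(405,104),(515,98),(515,141),(405,147)],.097))
show("tileR top",j([(662,96),(769,91),(768,135),(662,139)],.097))
show("blocks",j([(404,161),(774,146)],.072))
show("base front",j([(429,206),(757,193)],.012))
t2=lambda L,z:pts(T,L,z,350,160,459/130,300/85)
show("T blocks",t2([(49,155),(424,142)],.072))
show("T base front",t2([(36,259),(413,246)],.012))
show("T thin top",t2([(191,83),(295,80),(295,106),(190,110)],.097))
show("T tileL",t2([(67,80),(172,74),(174,120),(68,124)],.097))
show("T tileR",t2([(311,68),(415,65),(416,111),(312,115)],.097))
```

```text
Traceback (most recent call last):
  File "h.py", line 7, in ray
    f,R,t=cam(c); o=-R.T@t; d=R.T@np.array([(u-c["cx"])/f,(v-c["cy"])/f,1])
          ~~~^^^
  File "h.py", line 4, in cam
    f=240/np.tan(np.radians(c["vertical_fov"]/2)); R=cv2.Rodrigues(c["rvec"])[0]
                                                     ~~~~~~~~~~~~~^^^^^^^^^^^
cv2.error: OpenCV(4.12.0) :-1: error: (-5:Bad argument) in function 'Rodrigues'
> Overload resolution failed:
>  - src is not a numpy array, neither a scalar
>  - Expected Ptr<cv::UMat> for argument 'src'
```

```bash
sed -i 's/cv2.Rodrigues(c\["rvec"\])/cv2.Rodrigues(np.array(c["rvec"]))/' h.py
cat > m.py <<'E'
from h import *
import json
H=json.load(open('pics/wh.json'));J=json.load(open('pics/wj.json'));T=robot.get_calibration("top")
def pts(c,L,z,ox,oy,s,sy=None): return np.array([ray(c,ox+(u+.5)/s-.5,oy+(v+.5)/(sy or s)-.5,z) for u,v in L])
def show(n,P):
    d=P[0]-P[1]
    print(n,"mean",(P.mean(0)*1000).round(1),"edges",[round(1000*np.linalg.norm(P[i]-P[(i+1)%len(P)]),1) for i in range(len(P))],"yaw",round(np.degrees(np.arctan2(-d[0],d[1])),2))
h=lambda L,z:pts(H,L,z,285,165,5)
t=lambda L,z:pts(T,L,z,230-400/6,195-225/6,6)
j=lambda L,z:pts(J,L,z,200-380/(418/232),155,418/232,220/122)
t2=lambda L,z:pts(T,L,z,350,160,459/130,300/85)
E
python3 - <<'E'
from m import *
show("wedge",h([(112,268),(298,288),(288,397),(100,375)],.146))
show("strip",h([(92,455),(255,470),(248,540),(85,522)],.116))
show("holder",h([(88,42),(336,72),(278,515),(40,490)],.048))
show("T wedge",t([(418,287),(521,292),(517,353),(413,340)],.146))
show("T strip",t([(428,428),(522,433),(519,478),(422,468)],.116))
show("T holder",t([(462,255),(622,270),(583,557),(427,540)],.048))
show("plate top front edge",j([(393,103),(778,88)],.107))
show("thin top",j([(533,106),(642,98),(641,128),(532,134)],.097))
show("tileL top",j([(405,104),(515,98),(515,141),(405,147)],.097))
show("tileR top",j([(662,96),(769,91),(768,135),(662,139)],.097))
show("blocks",j([(404,161),(774,146)],.072))
show("base front",j([(429,206),(757,193)],.012))
show("T blocks",t2([(49,155),(424,142)],.072))
show("T base front",t2([(36,259),(413,246)],.012))
show("T thin top",t2([(191,83),(295,80),(295,106),(190,110)],.097))
show("T tileL",t2([(67,80),(172,74),(174,120),(68,124)],.097))
show("T tileR",t2([(311,68),(415,65),(416,111),(312,115)],.097))
E
```

```text
wedge mean [491.4 296.3 146. ] edges [np.float64(26.7), np.float64(16.3), np.float64(27.4), np.float64(15.9)] yaw -6.31
strip mean [455.7 300.6 116. ] edges [np.float64(26.8), np.float64(12.3), np.float64(27.1), np.float64(11.7)] yaw -5.56
holder mean [475.3 297.8  48. ] edges [np.float64(47.7), np.float64(90.5), np.float64(48.8), np.float64(90.9)] yaw -6.88
T wedge mean [491.1 297.2 146. ] edges [np.float64(28.9), np.float64(17.1), np.float64(29.4), np.float64(14.9)] yaw -2.72
T strip mean [456.  301.2 116. ] edges [np.float64(27.3), np.float64(13.0), np.float64(28.2), np.float64(11.6)] yaw -2.9
T holder mean [475.7 299.6  48. ] edges [np.float64(50.4), np.float64(90.1), np.float64(48.9), np.float64(89.5)] yaw -5.32
plate top front edge mean [551.9  -5.6 107. ] edges [np.float64(174.0), np.float64(174.0)] yaw 2.21
thin top mean [539.9  -6.3  97. ] edges [np.float64(51.2), np.float64(14.4), np.float64(51.7), np.float64(13.6)] yaw 4.21
tileL top mean [537.   53.6  97. ] edges [np.float64(51.7), np.float64(20.8), np.float64(52.6), np.float64(20.9)] yaw 3.11
tileR top mean [540.4 -66.7  97. ] edges [np.float64(49.8), np.float64(21.2), np.float64(50.3), np.float64(20.7)] yaw 2.66
blocks mean [514.7  -6.7  72. ] edges [np.float64(191.7), np.float64(191.7)] yaw 2.36
base front mean [467.8  -8.4  12. ] edges [np.float64(204.8), np.float64(204.8)] yaw 2.36
T blocks mean [515.5  -5.7  72. ] edges [np.float64(190.7), np.float64(190.7)] yaw 2.05
T base front mean [466.9  -7.7  12. ] edges [np.float64(203.9), np.float64(203.9)] yaw 2.14
T thin top mean [539.1  -5.6  97. ] edges [np.float64(51.5), np.float64(13.0), np.float64(52.0), np.float64(13.6)] yaw 1.65
T tileL mean [536.7  55.2  97. ] edges [np.float64(52.3), np.float64(23.1), np.float64(52.7), np.float64(22.2)] yaw 3.29
T tileR mean [541.6 -65.2  97. ] edges [np.float64(51.4), np.float64(23.0), np.float64(51.3), np.float64(23.6)] yaw 1.64
```

The wedge's slope faces the front: the wedge-to-strip spacing is about 36 mm, where 37.1 is expected for wedge x along world +x and 42.9 if reversed. The holder's yaw is about -6° and the jig's +2.25°. I'll grip with yaw 174°, so joint 6 needs no full turn on the way to the jig.

Run:
```python
from h import *
ob=lambda: print({k:np.round(robot.observe()[k],4) for k in("time","tool_pos","tcp_rot","ft_force","gripper_width")})
g=np.array([.4918,.2968]); o=[180,0,174]
print(robot.ik([*g,.178],o), robot.ik([.53,-.006,.2],[180,0,-177.75]))
robot.set_gripper(.055)
robot.move_pose([*g,.24],o)
hit=robot.line_to([*g,.178],vel=.1,guard=8); print("hit",hit); ob()
robot.pause(.2)
cv2.imwrite('pics/pre.png',robot.grab_frame("wrist"))
if not hit:
    robot.set_gripper(0.0); ob()
    h2=robot.line_to([*g,.20],vel=.06); ob()
    robot.line_to([*g,.31],vel=.12); ob(); print(robot.tip_reach)
    cv2.imwrite('pics/lift_s.png',robot.grab_frame("scene"))
    cv2.imwrite('pics/lift_w.png',robot.grab_frame("wrist"))
cv2.imwrite('pics/lift.png',np.vstack([cv2.resize(cv2.imread('pics/lift_w.png'),(400,300)),cv2.resize(cv2.imread('pics/lift_s.png'),(400,300))]))
```

```text
[ 18.07157952   2.37094045 -11.2807924   76.34826715   0.
  24.07157952] [-14.80163751  -5.94253567 -17.13187244  78.81066323   0.
 -17.05163751]
hit False
{'time': np.float64(11.7583), 'tool_pos': array([0.492 , 0.2969, 0.1785]), 'tcp_rot': array([1.799850e+02, 3.710000e-02, 1.740043e+02]), 'ft_force': array([-0.385 ,  0.4708,  0.0869]), 'gripper_width': np.float64(0.0548)}
{'time': np.float64(12.3583), 'tool_pos': array([0.4919, 0.2969, 0.1783]), 'tcp_rot': array([1.799878e+02, 2.450000e-02, 1.740014e+02]), 'ft_force': array([-0.6179, -0.5967,  2.4019]), 'gripper_width': np.float64(0.0272)}
{'time': np.float64(12.875), 'tool_pos': array([0.492 , 0.2969, 0.2003]), 'tcp_rot': array([1.79985e+02, 3.09000e-02, 1.74004e+02]), 'ft_force': array([ 0.2017, -0.6954, -0.8891]), 'gripper_width': np.float64(0.0271)}
{'time': np.float64(13.9417), 'tool_pos': array([0.4915, 0.2967, 0.309 ]), 'tcp_rot': array([-1.799694e+02, -7.080000e-02,  1.740025e+02]), 'ft_force': array([-0.1148,  0.3223, -0.0153]), 'gripper_width': np.float64(0.0273)}
0.0726
```

View pics/lift.png

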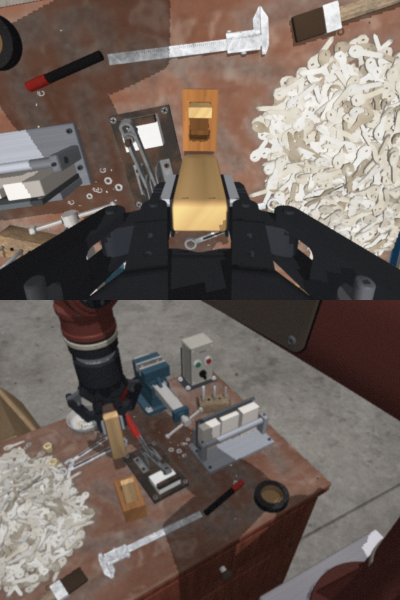

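Run:
```python
from h import *
import json
o=[180,0,-177.75]
robot.move_pose([.5221,-.006,.31],o)
robot.line_to([.5221,-.006,.272],vel=.1); robot.pause(.2)
c=robot.get_calibration("wrist"); im=robot.grab_frame("wrist"); cv2.imwrite('pics/above_w.png',im)
json.dump({k:(np.array(v).tolist()) for k,v in c.items()},open("pics/above_w.json","w"))
s=robot.observe(); print(s["time"],s["tool_pos"],s["tcp_rot"])
x,y,w,h=200,100,240,180
p=np.array([.5221,-.006,.11]); print("foot px",proj(c,p))
x,y=np.clip((proj(c,p)-[120,90]).astype(int),0,[400,300]); print(x,y)
cv2.imwrite('pics/above_c.png',cv2.resize(im[y:y+180,x:x+240],None,fx=3.3,fy=3.3,interpolation=2))
```

```text
15.9917 [ 0.52237552 -0.00605682  0.27270589] [-1.79981724e+02  5.92490785e-02 -1.77751457e+02]
foot px [319.7345287  238.74492867]
199 148
```

View pics/above_c.png

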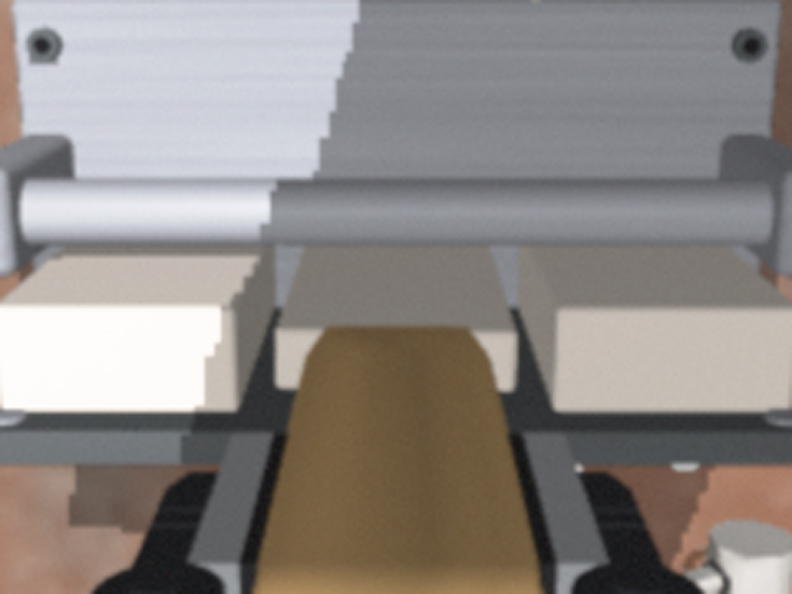

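Run:
```python
from h import *
import json
c=json.load(open('pics/above_w.json'))
R=lambda u,v,z:ray(c,199+(u+.5)/3.3-.5,148+(v+.5)/3.3-.5,z)
y=np.radians(2.25); ex=np.array([np.cos(y),np.sin(y),0]); ey=np.array([-np.sin(y),np.cos(y),0])
t=np.array([.52238,-.00606,0])
def s(n,p): d=p-t; print(n,(1000*np.array([d@ex,d@ey])).round(2))
s("tileL",R(277,327,.097)); s("tileR",R(517,330,.097))
s("tile back L",R(277,386,.097)); s("tile back R",R(517,389,.097))
s("thickA front",R(0,305,.097)); s("thickA front2",R(232,305,.097)); s("thickB",R(553,305,.097)); s("thickB2",R(792,303,.097))
s("plate front",R(0,411,.107)); s("plate frontR",R(792,411,.107))
for z in(.1087,.1107,.1127): s("foot front %.4f"%z,R(400,326,z))
s("bar rear sil",R(400,243,.0605)); s("bar front sil",R(400,180,.0605)); s("bar rear L",R(80,243,.0605)); s("bar rear R",R(740,241,.0605))
```

```text
tileL [  9.2  -26.01]
tileR [ 9.91 25.12]
tile back L [ 22.51 -26.37]
tile back R [23.24 25.46]
thickA front [  4.28 -84.56]
thickA front2 [  4.32 -35.41]
thickB [ 4.37 32.61]
thickB2 [ 3.97 83.24]
plate front [ 24.39 -83.15]
plate frontR [24.52 81.84]
foot front 0.1087 [5.44 0.16]
foot front 0.1107 [4.83 0.15]
foot front 0.1127 [4.22 0.15]
bar rear sil [-0.7   0.28]
bar front sil [-15.99   0.28]
bar rear L [ -0.76 -76.48]
bar rear R [-1.13 81.82]
```

Run:
```python
from h import *
import json
c=json.load(open('pics/above_w.json')); im=cv2.imread('pics/above_w.png')
p=im[:,310:330].mean(1).astype(int)
for r in list(range(240,256))+list(range(300,420,2)): print(r,p[r].tolist(),end=' ')
y=np.radians(2.25); ex=np.array([np.cos(y),np.sin(y),0]); t=np.array([.52238,-.00606,.2727])
T=lambda x,z:(proj(c,t+ex*x+[0,0,z-.2727])).round(1).tolist()
f=.1104
print("\nexpected: foot front",T(.0034,f),"crease",T(-.0094,f+.058),"top front",T(-.0094,f+.13),"top back",T(.0094,f+.13))
```

```text
240 [114, 120, 125] 241 [115, 120, 125] 242 [115, 121, 126] 243 [115, 121, 125] 244 [114, 120, 125] 245 [113, 119, 124] 246 [99, 109, 118] 247 [69, 89, 105] 248 [56, 80, 99] 249 [55, 80, 99] 250 [55, 81, 100] 251 [55, 81, 100] 252 [56, 83, 102] 253 [56, 83, 102] 254 [57, 83, 103] 255 [57, 83, 103] 300 [60, 88, 108] 302 [61, 89, 110] 304 [60, 88, 109] 306 [59, 87, 108] 308 [60, 87, 108] 310 [61, 88, 109] 312 [60, 88, 109] 314 [60, 88, 109] 316 [60, 89, 109] 318 [61, 90, 111] 320 [66, 96, 119] 322 [69, 103, 128] 324 [75, 112, 137] 326 [81, 119, 147] 328 [86, 127, 157] 330 [91, 135, 166] 332 [95, 140, 173] 334 [95, 140, 173] 336 [94, 140, 173] 338 [95, 141, 173] 340 [96, 141, 174] 342 [95, 141, 175] 344 [96, 142, 175] 346 [96, 142, 176] 348 [97, 144, 177] 350 [97, 143, 177] 352 [97, 144, 178] 354 [98, 144, 178] 356 [98, 144, 178] 358 [97, 144, 179] 360 [98, 144, 178] 362 [98, 144, 178] 364 [98, 144, 179] 366 [97, 143, 178] 368 [89, 132, 162] 370 [69, 93, 114] 372 [71, 86, 106] 374 [69, 83, 103] 376 [73, 88, 108] 378 [73, 87, 107] 380 [73, 86, 106] 382 [77, 90, 110] 384 [75, 88, 108] 386 [75, 87, 109] 388 [75, 88, 109] 390 [78, 90, 111] 392 [77, 89, 112] 394 [76, 89, 113] 396 [77, 89, 114] 398 [75, 87, 112] 400 [73, 85, 112] 402 [64, 74, 95] 404 [31, 30, 32] 406 [28, 26, 26] 408 [26, 24, 24] 410 [26, 24, 23] 412 [29, 26, 25] 414 [28, 27, 26] 416 [29, 27, 27] 418 [29, 27, 26] 
expected: foot front [319.6, 244.2] crease [319.8, 252.8] top front [320.4, 323.8] top back [320.4, 375.8]
```

The foot edge and the tile's top edge give a foot about 0.5–1 mm back of nominal. The gap runs from about -0.2 to 9.3 mm relative to the TCP. I'll shift the TCP 2.2 mm forward to centre the foot, then lower it with a guard.

```bash
cat > j.py <<'E'
from h import *
y=np.radians(2.25); ex=np.array([np.cos(y),np.sin(y),0]); ey=np.array([-np.sin(y),np.cos(y),0])
P0=np.array([.5221,-.0060,0])   # jig x = 0 here
def at(x,z): return P0+ex*x+[0,0,z]
def ob(n=""):
    s=robot.observe(); d=s["tool_pos"]-P0; F=s["ft_force"]
    print(n,"t%.2f x%.2f y%.2f z%.2f F jx%.1f jy%.1f z%.1f w%.4f"%(s["time"],1e3*d@ex,1e3*d@ey,1e3*d[2],F@ex,F@ey,F[2],s["gripper_width"]),s["tcp_rot"].round(2))
E
python3 - <<'E'
from j import *
robot.line_to(at(-.0022,.268),vel=.1); ob("pre")
print(robot.line_to(at(-.0022,.235),vel=.06,guard=5)); ob("enter")
if robot.observe()["ft_force"][2]<4: print(robot.line_to(at(-.0022,.2085),vel=.05,guard=5)); ob("in")
c=robot.grab_frame("scene"); w=robot.grab_frame("wrist"); cv2.imwrite('pics/in_s.png',c); cv2.imwrite('pics/in_w.png',w)
E
```

```text
pre t16.24 x-2.41 y-0.01 z267.75 F jx-0.5 jy0.7 z-0.1 w0.0275 [ 1.7999e+02 -2.0000e-02 -1.7776e+02]
False
enter t16.94 x-2.20 y0.01 z235.05 F jx-0.5 jy0.0 z-0.7 w0.0277 [-180.     -0.   -177.75]
False
in t17.62 x-1.89 y-0.03 z208.69 F jx3.3 jy-0.1 z-0.3 w0.0273 [-1.8000e+02  5.0000e-02 -1.7775e+02]
```

The foot is in the gap; the +3.3 N along jig x means the slope already touches the bar. Next is the drive along the 0.22 lead with a guard.

Run:
```python
from j import *
x0,z0=-.0017,.2087
for zt,g in((.195,12),(.1845,14),(.178,14)):
    h=robot.line_to(at(x0+.22*(z0-zt),zt),vel=.03,guard=g); ob(f"{zt} {h}")
    if h: break
```

```text
0.195 False t18.34 x1.48 y-0.03 z194.56 F jx4.8 jy-0.2 z-2.2 w0.0273 [ 1.7999e+02  1.0000e-02 -1.7775e+02]
0.1845 False t18.85 x4.06 y-0.05 z184.11 F jx7.5 jy0.3 z1.1 w0.0275 [-1.8000e+02  5.0000e-02 -1.7775e+02]
0.178 True t19.06 x5.08 y-0.19 z182.19 F jx3.7 jy-0.6 z-0.8 w0.0274 [-1.7997e+02  1.2000e-01 -1.7774e+02]
```

Run:
```python
from j import *
robot.pause(.2); ob("settle")
s=robot.observe(); x=(s["tool_pos"]-P0)@ex; z=s["tool_pos"][2]
for i in range(5):
    h=robot.line_to(at(x+.00022*(i+1),z-.001*(i+1)),vel=.01,guard=14); robot.pause(.15); ob(f"{i} {h}")
    if robot.observe()["ft_force"][2]>11: break
w=robot.grab_frame("wrist"); sc=robot.grab_frame("scene"); tp=robot.grab_frame("top")
cv2.imwrite('pics/fin_w.png',w)
im=np.zeros((600,800,3),np.uint8); im[:360,:480]=cv2.resize(w,(480,360)); 
im[:240,480:]=cv2.resize(sc[140:300,290:500],(320,240),interpolation=2); im[360:,:320]=cv2.resize(tp[160:245,350:480],(320,240),interpolation=2)
im[240:600,480:800]=0; im[360:600,330:800]=cv2.resize(w[170:300,190:445],(470,240),interpolation=2)
cv2.imwrite('pics/fin.png',im)
```

```text
settle t19.26 x5.08 y-0.18 z182.24 F jx3.9 jy-0.7 z-6.8 w0.0276 [-1.7998e+02  1.2000e-01 -1.7775e+02]
0 True t19.64 x5.30 y-0.17 z182.14 F jx-0.1 jy0.3 z6.5 w0.0271 [-179.94    0.22 -177.75]
1 False t20.07 x5.74 y-0.15 z181.45 F jx-0.2 jy0.6 z9.3 w0.0272 [-179.92    0.25 -177.75]
2 False t20.47 x5.93 y-0.18 z181.00 F jx-4.3 jy-0.1 z13.5 w0.0269 [-179.91    0.26 -177.75]
```

View pics/fin.png

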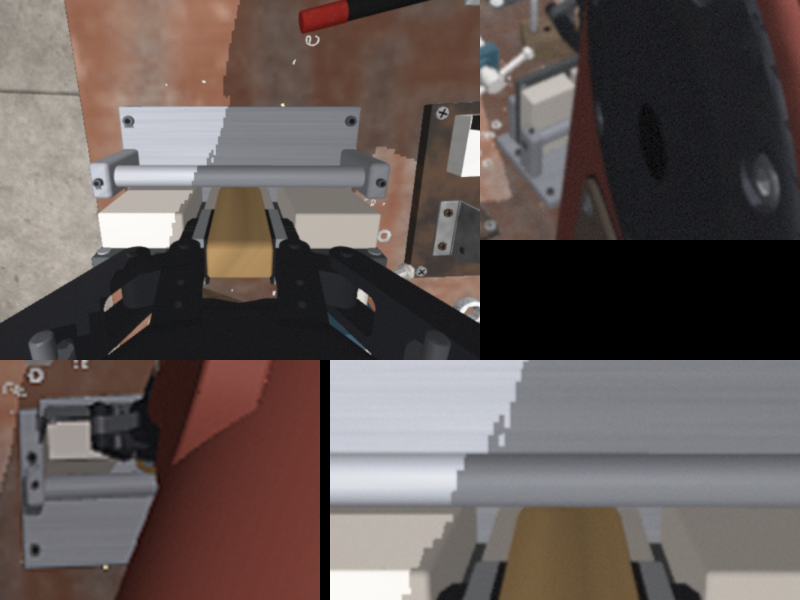

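Pressing now shows +13.5 N at TCP z 181.0, where home is about 181.3. The picture shows the wedge between the bar and the middle tile. However, the sideways force is -4.3 N, so the wedge may be leaning on the tile rather than the bar. I'll ease x forward while pressing and see whether it still holds.

Run:
```python
from j import *
robot.pause(.2); ob("hold")
for dx,z in((5.3,179.0),(4.9,179.0),(4.9,178.4),(5.1,178.0)):
    robot.line_to(at(dx/1e3,z/1e3),vel=.01,guard=16); robot.pause(.3); ob(f"{dx},{z}")
```

```text
hold t20.82 x5.91 y-0.17 z181.00 F jx-3.8 jy0.5 z13.3 w0.0278 [-179.91    0.26 -177.75]
5.3,179.0 t21.37 x5.84 y-0.18 z180.97 F jx-1.8 jy1.3 z13.2 w0.0273 [-179.91    0.31 -177.75]
4.9,179.0 t21.92 x5.78 y-0.20 z181.02 F jx-0.7 jy0.6 z12.0 w0.0271 [-179.91    0.36 -177.75]
4.9,178.4 t22.47 x5.79 y-0.19 z180.93 F jx-1.6 jy1.1 z16.6 w0.0275 [-179.9     0.37 -177.75]
5.1,178.0 t23.02 x5.83 y-0.20 z180.89 F jx-4.3 jy1.1 z20.6 w0.0274 [-179.9     0.36 -177.74]
```

Run:
```python
from j import *
robot.pause(.1); ob("now")
c=robot.get_calibration("wrist"); w=robot.grab_frame("wrist"); cv2.imwrite('pics/fin2_w.png',w)
a=cv2.imread('pics/above_w.png')
for n,i in(("above",a),("fin",w)):
    p=i[:,310:330].mean(1)[:,2]; print(n,p[316:336].round().astype(int).tolist(),p[362:376].round().astype(int).tolist())
cv2.imwrite('pics/fin2.png',cv2.resize(w[215:300,220:420],(800,340),interpolation=2))
# expected rows/cols (crop) of the tile's front top edge, flush vs start
b=P0-ex*.0066
for n,x in(("flush",.0224),("start",.0174)):
    print(n,[((proj(c,b+ex*x+ey*s+[0,0,.097])-[220,215])*4).round(0) for s in(-.026,.026)])
```

```text
now t23.12 x5.83 y-0.20 z180.88 F jx-4.5 jy0.7 z20.4 w0.0272 [-179.9     0.36 -177.75]
above [110, 110, 112, 115, 119, 123, 128, 134, 138, 143, 148, 152, 157, 162, 167, 171, 173, 173, 173, 173] [179, 179, 179, 179, 178, 176, 163, 138, 115, 106, 106, 106, 103, 105]
fin [105, 106, 106, 106, 108, 113, 117, 122, 126, 131, 135, 140, 144, 148, 153, 157, 162, 165, 165, 166] [171, 171, 171, 170, 170, 170, 167, 153, 127, 107, 104, 104, 104, 105]
flush [array([177., 362.]), array([628., 362.])]
start [array([176., 323.]), array([630., 323.])]
```

View pics/fin2.png

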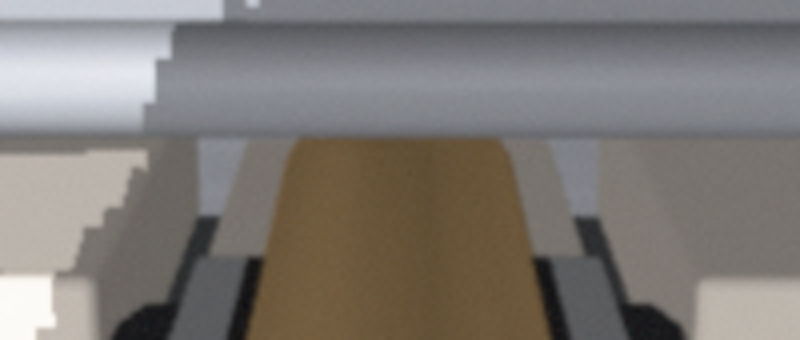

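Run:
```python
from j import *
c=robot.get_calibration("wrist"); b=P0-ex*.0066
for n,x in(("flush",.0224),("start",.0174)):
    for s in(-.026,.026):
        L=np.array([(proj(c,b+ex*x+ey*s+[0,0,z])-[219.5,214.5])*4-.5 for z in np.linspace(.02,.097,30)])
        print(n,s,[(v,round(float(np.interp(v,L[:,1],L[:,0])),1)) for v in(145,200,250)])
for n,x,s in(("thickR front",.0124,.034),("thickL",.0124,-.034)):
    print(n,((proj(c,b+ex*x+ey*s+[0,0,.097])-[219.5,214.5])*4).round())
print("plate foot",((proj(c,b+ex*.0364+ey*.03+[0,0,.012])-[219.5,214.5])*4).round())
w=cv2.imread('pics/fin2_w.png')
for r in(36,50,62): 
    y=215+r; print(r*4+2,w[y,265:300].mean(1).astype(int).tolist(),w[y,345:375].mean(1).astype(int).tolist())
```

```text
flush -0.026 [(145, 246.1), (200, 231.5), (250, 215.5)]
flush 0.026 [(145, 559.5), (200, 574.8), (250, 591.5)]
start -0.026 [(145, 238.6), (200, 219.7), (250, 202.6)]
start 0.026 [(145, 567.4), (200, 587.1), (250, 605.0)]
thickR front [704. 284.]
thickL [105. 284.]
plate foot [576. 217.]
146 [101, 99, 103, 107, 122, 139, 140, 137, 138, 139, 140, 140, 138, 140, 139, 135, 126, 115, 117, 113, 115, 114, 116, 115, 113, 114, 115, 110, 100, 86, 83, 84, 83, 84, 84] [91, 108, 113, 117, 111, 115, 115, 113, 113, 112, 114, 116, 123, 130, 129, 132, 132, 128, 131, 132, 130, 130, 132, 133, 126, 122, 121, 121, 122, 121]
202 [104, 101, 99, 103, 112, 127, 135, 136, 135, 135, 134, 128, 117, 116, 116, 116, 113, 114, 116, 114, 113, 113, 116, 107, 93, 85, 83, 83, 85, 84, 84, 86, 85, 87, 87] [81, 83, 84, 85, 87, 100, 115, 114, 115, 113, 116, 114, 114, 113, 116, 113, 116, 123, 132, 133, 131, 131, 132, 129, 125, 120, 124, 121, 122, 122]
250 [93, 69, 48, 49, 46, 45, 53, 84, 109, 114, 114, 114, 115, 115, 115, 112, 114, 112, 113, 114, 110, 97, 87, 83, 85, 85, 86, 85, 85, 87, 86, 89, 90, 88, 90] [84, 85, 83, 83, 85, 84, 85, 86, 101, 111, 113, 113, 113, 115, 114, 114, 115, 113, 113, 109, 92, 60, 48, 46, 47, 46, 51, 80, 109, 121]
```

The tile's two vertical front edges are 372 px apart at row 250. That compares with 376 predicted for flush and 402 for the start position, so the tile is flush. The wedge has not slipped in the grip. I'll ease the push to about 14 N and hand in.

Run:
```python
from j import *
robot.line_to(at(.0050,.1787),vel=.01); robot.pause(.5); ob("final")
if robot.observe()["ft_force"][2]>9: robot.job_done(); ob("done")
```

```text
final t23.92 x5.80 y-0.20 z180.89 F jx-0.6 jy0.8 z13.9 w0.0273 [-179.91    0.35 -177.75]
the job is handed in; nothing more can be done
the job is handed in; nothing more can be done
```

I pulled the wedge out of the holder and slid it, point down, between the bar and the thin tile, which is the middle one. I drove it home and handed the job in at about 23.9 s, still gripping it and pressing down with about 14 N.

**Wedge is tight:** It stopped at the expected height, with its foot about 6.7 mm above the base plate (home is about 7 mm). Another 8 N of push moved it only about 0.1 mm, and it hardly moved when I shifted the arm sideways. It did not slip in the grip.

**Tile is flush:** In the last wrist picture the tile's front edges were 372 px apart. Flush predicts 376 px and the start position 402 px, so it is flush to about 1 mm. I could not see the gap at the plate itself, because the fingers and the arm hid it.

**Checks that disagreed:**
- **Foot position:** before entry, the camera put the wedge's foot 0.5 to 1.6 mm farther back than nominal. The first touch on the bar came about 4 mm higher than expected. The last part of the drive also ended 1 to 2 mm farther back than that touch implied.
- **Sideways force:** on the first full press it was about -4 N, leaning on the tile. I eased the arm forward, and it was under 1 N at the end.
- **Push force:** it briefly reached about 20 N during the tightness test, before I eased it.

I did not move the packing strip, caliper or marker. I took no close-up of them at the end.

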